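# Tuck a flashing strip under the lap plate and hold it down

## Robot

A 7-joint arm with a two-finger parallel gripper is mounted at the origin on a cart in front of the work surface, level with it; the furniture and walls round the work are solid. World frame = base frame: x ahead of the robot, y to its left, z up, the work surface at z = 0. Lengths are in m, angles in degrees, forces in N, time in s.
With the tool pointing down it reaches from about 0.425 to 1.025 m from the base axis. Payload 3.6 kg.
Tool frame: the origin (TCP) lies at the very end of the fingers, on their centre line; the grasp point (between the pads) lies 19 mm behind it (robot.grip_point_offset is the distance from the TCP to the grasp point, in m); z points along the fingers, y is the direction in which the jaws open and shut (so a half turn about z gives the same grasp; the last joint's range is limited). The gripper opens to 85 mm and grips with 20 to 120 N. Pads are 22 mm wide; open, the fingers measure 114 mm over their backs; the gripper's body (76 mm by 85 mm) begins 54 mm behind the grasp point. The pads swing forward as they close: fully open they stand 13 mm farther back than shut.
Start: joints at [66.32, 33.873, 2.773, 92.16, -1.908, 54.013, -1.931], TCP at [0.228, -0.688, 0.231] pointing down, gripper open.
Joint ranges: [-153.93, 153.93], [-27.13, 128.08], [-72.61, 78.16], [10.71, 143.7], [-87.88, 267.88], [4.46, 118.87], [-176.78, 176.78]. Speed limits (degrees/s): [147.25, 147.25, 180, 180, 180, 180, 180].

## Interface

Orientations are given as a 3x3 rotation matrix whose columns are the frame's x, y, z axes.
In Python, from workcell import robot gives the robot as it stands.
- The arm moves only by the tool drive_tool, never from a script. Its argument "series" is text: rows parted by semicolons, each of 5 numbers parted by spaces: the shift along the tool's x, y, z in mm, then the turn about the tool's z in rad, then the closure, from -1 (fully open) to 1 (shut). In form: x y z turn gripper; .... A call has 1 to 5 rows; each row is the pose to reach, as a shift and turn from the pose measured when the call began, along the tool's axes at that moment; what a row does not reach only later rows make up. A row lasts 1/10 s, in which the tool goes at most 50 mm and 8.59 degrees, less where a joint would pass 70% of its speed; a pose out of reach is approached as far as the arm can. A call with a gripper value outside its range is refused whole. The fingers move at their own pace and stop on an object; "grip_force" is the grip in N (left out, the last holds). Time passes only in rows, so rows that repeat a pose let the fingers close. It gives the time, the measured TCP pose, the force and the opening at its end, in the units of the state.
- robot.read_state(): the state, without advancing time (a new reading comes with each control period).
- robot.capture(name): name is "side" or "top"; returns a dict with "frame" (420x560x3 uint8, blue, green, red), "fx", "fy", "cx", "cy" (pixels), "world_to_cam" (4x4, takes a point from world to camera coordinates). Camera axes: x right, y up, looking along -z (the intrinsics and any distortion apply to the point x, -y, -z); pixel columns grow to the right and rows downward; lengths in m; the calibration is good to about 2 mm. A picture is of the moment at which its call begins. There is no depth.
- robot.sign_off(): hands the job in, once; it reports no verdict.
The state is a dict: "time": time; "joint_positions": joint angles; "joint_velocities": joint speeds; "tau": joint torques, N m; "position": TCP position; "orientation": TCP orientation; "contact_force": force on the tool from outside, world axes, zero at the start; "ft_torque": the same for the moment, N m; "grip_width": finger opening in m.
Only numpy, scipy, OpenCV 4.12 (cv2) and the standard library are available. Lean on these libraries where they do the work, as an engineer would, in place of code of your own. Each camera call takes 0.05 s, during which the arm holds its last target.

## Task

Take the aluminium flashing strip by its standing seam, lay it square on the wooden board and slide its long plain end under the middle of the hinged lap plate without lifting the plate, until you feel the hidden sprung stop, and push it in a few millimetres, not to its hard end. Then press the strip firmly flat on the board and finish while still gripping it, keeping it pushed against the stop and pressed down. Leave the jar and the flat tin where they are.

Things in the scene. Friction and masses are not known exactly. Their poses are not given: they have to be found in the camera images.
- strip: Loose flat aluminium sheet, 150 (x) x 120 (y) x 4 mm, 0.15 to 0.31 kg, flat on the bench. Origin: centre of its underside; z up; +x points to the long plain end to be tucked in. A straight upright seam (rib) stands across it along y: 10 mm thick in x, 96 mm long, top 38 mm above the underside, middle plane at x = -50 mm.
- strip_front (a point): Middle of the strip's front edge at its underside, 75 mm from the origin along the strip's +x.
- strip_seam (a point): Middle of the top of the standing seam, 38 mm over the strip's underside: the place to grip, fingers closing along the strip's x.
- board: Fixed plywood board on the bench; deck 12 mm above the origin (bench level). z up; the strip is slid in along +x. Deck spans x -160 to +140, y -100 to +100 mm. Two 7 mm high cheeks at x 26 to 138 mm leave y -79 to +79 mm clear; the grey lap plate lies over them, the deck before it is bare.
- lap (a joint): Angle of the grey sheet-metal lap plate (186 mm wide, 3 mm thick) in rad: 0 closed, positive as its front edge rises. Hinged at the board's x = 128 mm, closed by its own weight (0.13 kg); about 0.7 N at the front edge lifts it. Closed, its underside is 7 mm above the deck; the front 10 mm is bent up as a lead-in.
- lap_edge (a point): Middle of the lap plate's bent-up front edge, at the board's x = 11.5 mm, y = 0, about 12 mm above the deck when closed.
- stop_pad (a joint): How far the sprung stop, out of sight beneath the lap plate, is pushed in along the board's +x, in m: 0 untouched, 0.012 hard end. Its face, 90 mm wide, 5 mm high, centred on y = 0, is somewhere at x = 50 to 78 mm of the board. It starts to give at about 4 N and stiffens by 1 N per mm (16 N at the end).
- rosin_jar: Cream jar with black cap, 61 mm across, 80 mm high, standing on the bench; bystander. Origin: centre of its underside.
- flux_tin: Flat round white tin with lid, 63 mm across, 22 mm high, lying on the bench; bystander. Origin: centre of its underside.
Mind the look-alikes: they are no part of the job. Leave any pink look-alike of the strip alone.

How it is judged (in metres and radians):
On the way, in this order (a step that is already met when the one before it is completed fails the run):
1. the strip's front edge is under the lap plate, low on the board (x of strip_front in the frame of board above 0.028 m and z of strip_front in the frame of board between 0.009 and 0.017 m), for 0.05 s.
2. the strip has pushed the hidden stop in a little (value of joint stop_pad above 0.0015 m), for 0.1 s.
At the end, for the whole second after the job is handed in: Strip flat on the deck (0.035 rad, 3 mm), square within 0.09 rad, within 14 mm of the middle line, front edge under the closed lap plate (below 0.03 rad), stop pushed in 1.5 to 11 mm; fingers still on the strip, pressing it on the board with over 5 N, at rest (z of strip in the frame of board between 0.009 and 0.015 m and angle between strip's own z axis and vertical below 0.035 rad and value of joint stop_pad between 0.0015 and 0.011 m and value of joint lap below 0.03 rad and angle between the x axis of strip and the x axis of board, either way round below 0.09 rad and y of strip in the frame of board between -0.014 and 0.014 m and x of strip_front in the frame of board above 0.04 m and contact force between strip and board above 5 N and contact force between the fingers and strip above 1 N and linear speed of strip below 0.01 m/s); the arm keeps its last pose, push and grip.
It fails at once if the lap plate is lifted (more than 0.06 rad, about 7 mm at its front edge) (value of joint lap above 0.06 rad).
It fails at once if the stop is driven to its hard end (more than 11.5 mm) (value of joint stop_pad above 0.0115 m).
It fails at once if the rosin jar is moved more than 20 mm (distance of rosin_jar from where it was at the start of the episode above 0.02 m).
It fails at once if the flux tin is moved more than 20 mm (distance of flux_tin from where it was at the start of the episode above 0.02 m).
It also fails if it takes over 64 s, if anything falls off the work surface, if the arm or the gripper's body presses on something with over 40 N, if the wrist force passes 120 N, or if a joint passes its speed limit or range.

## Working session

There is one attempt and no reset: what is moved stays moved. The work goes in short steps, Python scripts to look and compute and a tool call to move; the robot and the scene stay as the last step left them, time stands still between calls to the robot, and variables do not carry over. Pictures are saved under pics/ and viewed, and the job is handed in when it is done.

Besides the shell and the picture viewer there is one more tool, called after "Request:" as name(argument=value, ...), one argument or row to a line, values as JSON. drive_tool: Moves the arm, as the interface text tells. Its arguments: {"type":"object","properties":{"series":{"type":"string"},"grip_force":{"type":"number"}},"required":["series"]}

```bash
ls; mkdir -p pics; python3 - <<'E'
from workcell import robot
import cv2,numpy as np
s=robot.read_state()
for k in s: print(k,np.round(s[k],4).tolist())
for n in("side","top"):
    c=robot.capture(n); cv2.imwrite(f"pics/{n}0.png",c["frame"])
    print(n,c["fx"],c["fy"],c["cx"],c["cy"],[k for k in c]);print(np.round(c["world_to_cam"],4).tolist())
E
```

```text
pics
time 0.0
joint_positions [66.3205, 33.9269, 2.7669, 92.2374, -1.9083, 54.0144, -1.9307]
joint_velocities [-0.0163, -0.0738, -0.0619, -0.0301, -0.0402, 0.0375, -0.0338]
tau [0.0005, -54.8691, 1.5468, -19.8124, 0.0094, 0.0088, 0.0]
position [0.2277, -0.6874, 0.2301]
orientation [[0.9493, 0.3144, -0.0008], [0.3144, -0.9493, 0.0022], [-0.0001, -0.0023, -1.0]]
contact_force [-0.9288, 0.1027, 0.7972]
ft_torque [0.0297, 0.0147, 0.0162]
grip_width 0.0855
side 511.7561657834582 511.7561657834582 280.17217675482226 217.51674483984817 ['frame', 'fx', 'fy', 'cx', 'cy', 'world_to_cam']
[[-0.9405, -0.3397, 0.0082, 0.5102], [0.2042, -0.5458, 0.8127, -0.147], [-0.2716, 0.766, 0.5826, -1.1076], [0.0, 0.0, 0.0, 1.0]]
top 412.8831088418718 412.8831088418718 278.4272945720308 204.2422177298112 ['frame', 'fx', 'fy', 'cx', 'cy', 'world_to_cam']
[[-0.0052, -0.9997, -0.0229, 0.0079], [0.9944, -0.0076, 0.1058, -0.5277], [-0.1059, -0.0223, 0.9941, -0.8406], [0.0, 0.0, 0.0, 1.0]]
```

View pics/side0.png

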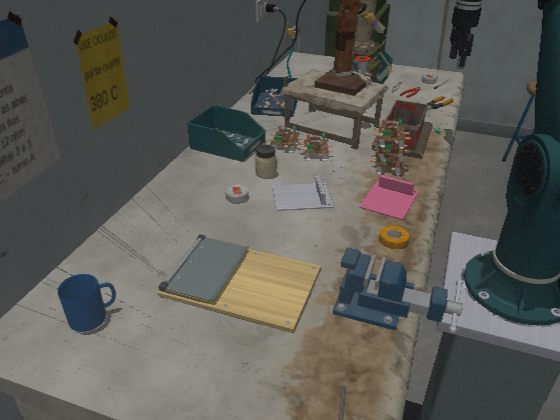

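View pics/top0.png

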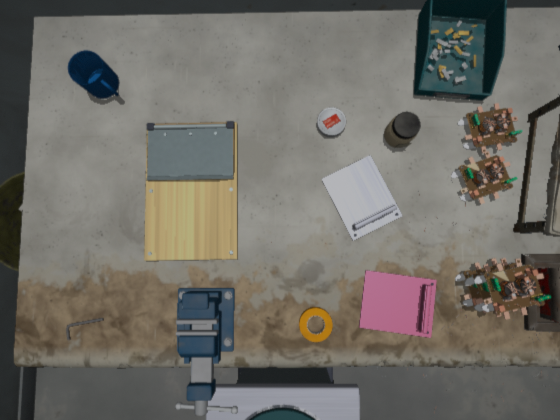

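The top view shows the board at about (192,191), with the lap plate at its upper end. The silver strip is at (361,198) with its seam near (375,217), and its plain end points up and slightly left. The pink decoy is at (398,303), the tin at (332,122) and the jar at (403,129).

```bash
python3 - <<'E'
import cv2
a=cv2.imread("pics/top0.png")
cv2.imwrite("pics/c1.png",cv2.resize(a[145:250,310:415],None,fx=5.7,fy=5.7,interpolation=cv2.INTER_CUBIC))
cv2.imwrite("pics/c2.png",cv2.resize(a[115:270,135:250],None,fx=3.8,fy=3.8,interpolation=cv2.INTER_CUBIC))
a=cv2.imread("pics/side0.png")
cv2.imwrite("pics/c3.png",cv2.resize(a[165:220,260:345],None,fx=9,fy=9,interpolation=cv2.INTER_CUBIC))
cv2.imwrite("pics/c4.png",cv2.resize(a[230:330,155:325],None,fx=4.7,fy=4.7,interpolation=cv2.INTER_CUBIC))
E
```

```text
(no output)
```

View pics/c1.png

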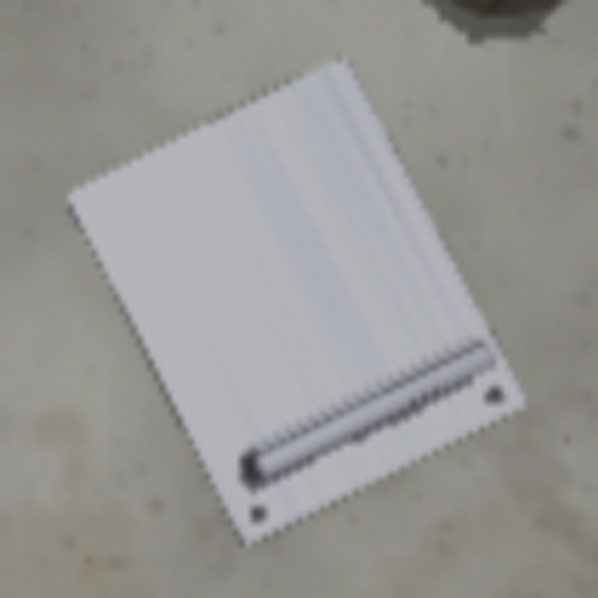

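View pics/c2.png

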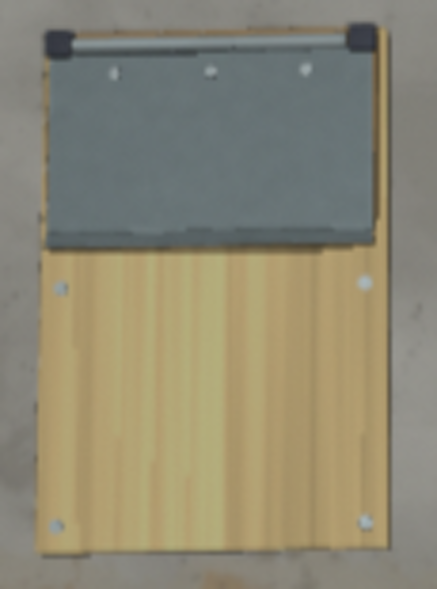

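View pics/c3.png

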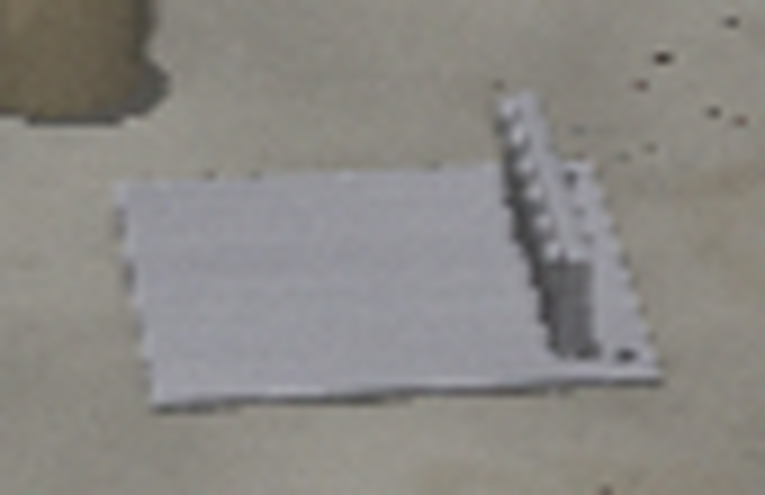

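View pics/c4.png

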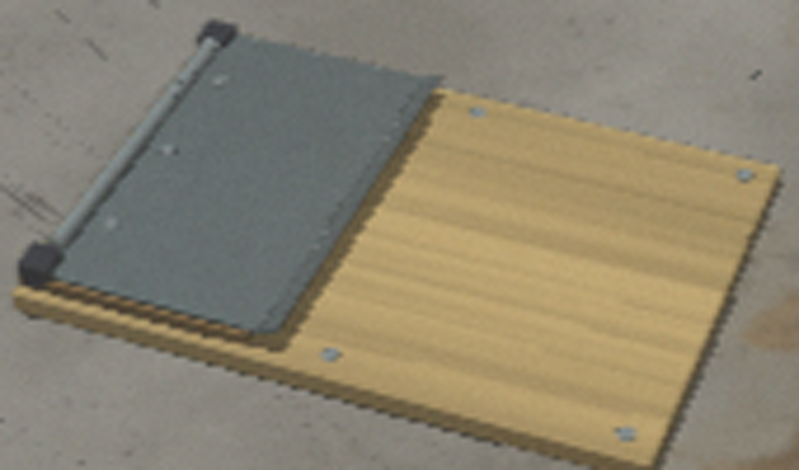

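```bash
cat > h.py <<'E'
import numpy as np,cv2
from scipy.optimize import least_squares
from workcell import robot
def proj(c,P):
    M=np.asarray(c["world_to_cam"]);P=np.atleast_2d(P);q=P@M[:3,:3].T+M[:3,3]
    return np.c_[c["fx"]*q[:,0]/-q[:,2]+c["cx"], c["fy"]*-q[:,1]/-q[:,2]+c["cy"]]
def crop(o,f,uv): return (np.array(uv,float)+.5)/f-.5+np.array(o,float)
def Rz(a): c,s=np.cos(a),np.sin(a); return np.array([[c,-s,0],[s,c,0],[0,0,1]])
def fit(obs,x0,z=None):
    # obs: list (cam, local pts Nx3, uv)
    def r(p):
        o=[]
        for c,L,uv in obs:
            W=np.array(L)@Rz(p[2]).T+np.array([p[0],p[1],0 if len(p)<4 else p[3]])
            o.append((proj(c,W)-uv).ravel())
        return np.concatenate(o)
    s=least_squares(r,x0,loss="soft_l1"); return s.x,r(s.x).reshape(-1,2)
E
python3 - <<'E'
from h import *
S=robot.capture("side");T=robot.capture("top")
f=.075;w=.06
st=[(T,[(f,w,.004),(f,-w,.004),(-f,-w,.004),(-f,w,.004)],crop((310,145),5.7,[(68,195),(343,60),(525,405),(247,545)])),
(S,[(f,-w,.004),(f,w,.004),(-f,w,.004),(-f,-w,.004)],crop((260,165),9,[(118,185),(150,400),(660,378),(590,165)])),
(S,[(-.05,-.048,.038),(-.05,.048,.038)],crop((260,165),9,[(517,92),(570,255)]))]
for sel in (st,st[:1],st[1:]):
    p,r=fit(sel,[.55,-.2,.5]);print("strip",p.round(4),np.degrees(p[2]));print(r.round(1).tolist())
bo=[(T,[(-.16,.1,.012),(-.16,-.1,.012),(.14,-.1,.012)],crop((135,115),3.8,[(38,552),(390,548),(390,28)])),
(T,[(.0115,.093,.024),(.0115,-.093,.024)],crop((135,115),3.8,[(47,248),(375,243)])),
(S,[(-.16,.1,.012),(-.16,-.1,.012),(.14,.1,.012)],crop((155,230),4.7,[(658,462),(780,165),(15,290)])),
(S,[(.0115,-.093,.026),(.0115,.093,.024)],crop((155,230),4.7,[(441,78),(262,332)]))]
for sel in (bo,bo[:2],bo[2:]):
    p,r=fit(sel,[.55,.2,0]);print("board",p.round(4),np.degrees(p[2]));print(r.round(1).tolist())
E
```

```text
strip [ 0.5439 -0.1731  0.4496] 25.760130470754834
[[-1.1, -0.1], [-0.0, -0.5], [0.4, 0.6], [-0.9, 0.8], [-0.8, -0.8], [-0.3, -0.3], [-0.1, -0.8], [-0.2, -1.1], [0.4, -0.8], [0.5, -0.0]]
strip [ 0.5444 -0.174   0.4539] 26.005056274041245
[[-0.8, -0.1], [0.2, -0.8], [0.9, 0.2], [-0.3, 0.6]]
strip [ 0.5429 -0.1703  0.4444] 25.460386296818474
[[-0.7, -0.3], [-0.4, 0.3], [-0.0, -0.1], [0.0, -0.5], [0.6, -0.2], [0.5, 0.6]]
board [0.5716 0.1938 0.0093] 0.5302565844050193
[[-0.9, 0.9], [0.2, 0.6], [-0.4, -0.4], [-0.4, 0.3], [-0.1, 0.0], [-1.6, -0.1], [0.4, -0.8], [-1.5, -0.4], [-0.1, -1.8], [3.0, -0.8]]
board [0.5723 0.1931 0.0072] 0.41171738280400605
[[-0.8, 0.5], [0.4, 0.4], [0.1, -0.6], [-0.0, -0.1], [0.2, -0.2]]
board [0.5702 0.1954 0.013 ] 0.7462262472785209
[[-0.9, 0.5], [0.7, -0.5], [-1.3, 0.5], [0.0, -1.3], [3.5, -0.0]]
```

```bash
python3 - <<'E'
import cv2
a=cv2.imread("pics/side0.png");b=cv2.imread("pics/top0.png")
import numpy as np
L=cv2.resize(a[235:335,325:470],(580,400),interpolation=cv2.INTER_CUBIC);R=cv2.resize(b[275:375,165:245],(320,400)[::1] and (200,400)[::1],interpolation=cv2.INTER_CUBIC) if 0 else cv2.resize(b[275:375,170:225],(220,400),interpolation=cv2.INTER_CUBIC)
cv2.imwrite("pics/v.png",np.hstack([L,R]))
from h import *
S=robot.capture("side");T=robot.capture("top")
def tri(ts,tt):
    return least_squares(lambda P:np.r_[(proj(S,P)-ts).ravel(),(proj(T,P)-tt).ravel()],[.4,0,.05])
for n,s,t in [("pcbtop",(390,122),(500,270)),("standcorner",(285,95),(533,113)),("stand2",(357,108),(524,225)),("jarcap",(266,150),(406,125))]:
    q=tri(s,t);print(n,q.x.round(3),q.fun.round(1))
E
```

```text
pcbtop [ 0.386 -0.389  0.148] [-9.   0.5  1.2  5.5]
standcorner [ 0.681 -0.459  0.156] [ 4.   0.8 -0.6 -2.4]
stand2 [ 0.471 -0.427  0.163] [-2.5 -0.   0.3  1.4]
jarcap [ 0.681 -0.255  0.074] [-0.9 -0.2  0.2  0.6]
```

View pics/v.png

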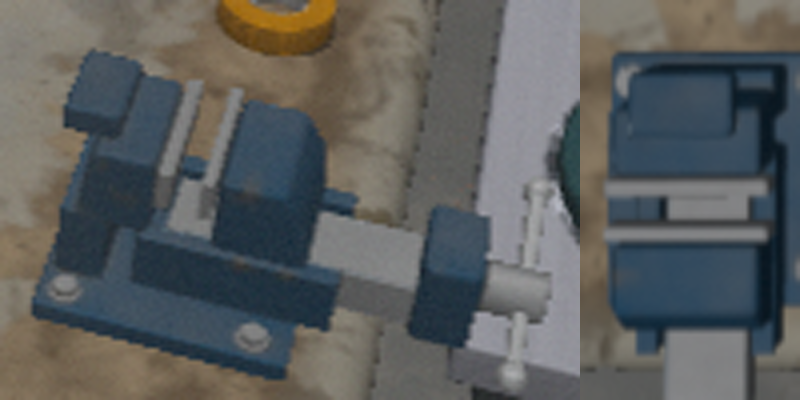

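```bash
cat >> h.py <<'E'
def go(x,y,z,yaw):
    "print tool shift for world TCP target and tool-x yaw (deg)"
    s=robot.read_state();R=np.array(s["orientation"]);p=np.array(s["position"])
    d=R.T@(np.array([x,y,z])-p)*1e3
    cur=np.degrees(np.arctan2(R[1,0],R[0,0]));dy=(yaw-cur+180)%360-180
    print("t",round(float(s["time"]),2),"pos",p.round(4),"yaw",cur.round(2),"tilt",R[:,2].round(4),"F",np.round(s["contact_force"],1),"M",np.round(s["ft_torque"],2),"w",round(float(s["grip_width"]),4),"q",np.round(s["joint_positions"],1))
    print("shift mm",d.round(1),"turn rad",round(-np.radians(dy),4))
E
python3 - <<'E'
from h import *
S=robot.capture("side");T=robot.capture("top")
q=least_squares(lambda P:np.r_[(proj(S,P)-(351,252.5)).ravel(),(proj(T,P)-(196,301)).ravel()],[.4,0.2,.05]);print(q.x,q.fun)
go(.499,-.195,.23,115.8)
E
```

```text
[0.33874994 0.15615172 0.11549595] [-0.32666612 -0.00623339  0.0691566   0.29585563]
t 0.4 pos [ 0.2279 -0.6882  0.2311] yaw 18.33 tilt [-1.e-04  3.e-04 -1.e+00] F [-0.3  0.7  0.9] M [-0.   -0.04  0.06] w 0.0854 q [66.3 33.9  2.8 92.2 -1.9 54.  -1.9]
shift mm [ 412.4 -382.9    1.2] turn rad -1.7012
```

Request:
drive_tool(
  series="34 -31 0 -0.14 -1; 68 -63 0 -0.28 -1; 102 -95 0 -0.42 -1; 136 -126 0 -0.56 -1; 170 -158 0 -0.7 -1",
)

```text
time: 0.9
position: [0.3403, -0.4833, 0.2315]
orientation: [[0.519, 0.855, 0.0], [0.855, -0.519, -0.0], [-0.0, 0.001, -1.0]]
contact_force: [0.9, -0.1, -0.2]
grip_width: 0.0853
```

```bash
python3 -c "
from h import *
go(.499,-.195,.23,115.8)"
```

```text
t 0.9 pos [ 0.3403 -0.4833  0.2315] yaw 58.74 tilt [ 4.e-04 -5.e-04 -1.e+00] F [ 0.9 -0.1 -0.2] M [-0.06 -0.03  0.03] w 0.0853 q [ 57.3  24.4  -9.2 109.6   5.2  46.3  14. ]
shift mm [328.8 -13.9   1.4] turn rad -0.9958
```

Request:
drive_tool(
  series="47 -2 0 -0.14 -1; 94 -4 0 -0.28 -1; 141 -6 0 -0.42 -1; 188 -8 0 -0.56 -1; 235 -10 0 -0.7 -1",
)

```text
time: 1.4
position: [0.4545, -0.2757, 0.2319]
orientation: [[-0.159, 0.987, 0.001], [0.987, 0.159, -0.001], [-0.001, 0.001, -1.0]]
contact_force: [1.2, 0.6, -0.3]
grip_width: 0.0852
```

```bash
python3 -c "
from h import *
go(.499,-.195,.15,115.8)"
```

```text
t 1.4 pos [ 0.4545 -0.2757  0.2319] yaw 99.16 tilt [ 0.0012 -0.0013 -1.    ] F [ 1.2  0.6 -0.3] M [-0.03 -0.06  0.04] w 0.0852 q [ 43.6  21.2 -22.2 116.4  11.3  44.3  23.8]
shift mm [72.7 56.7 81.9] turn rad -0.2904
```

Request:
drive_tool(
  series="30 24 20 -0.12 -1; 60 46 45 -0.24 -1; 73 57 70 -0.29 -1; 73 57 82 -0.29 -1; 73 57 82 -0.29 -1",
)

```text
time: 1.9
position: [0.4977, -0.195, 0.1484]
orientation: [[-0.434, 0.901, -0.003], [0.901, 0.434, -0.001], [0.001, -0.003, -1.0]]
contact_force: [-1.2, -0.2, 0.7]
grip_width: 0.085
```

```bash
python3 -c "
from h import *
go(.499,-.195,.05,115.8)
S=robot.capture('side');T=robot.capture('top')
a=cv2.resize(S['frame'][100:240,240:400],(640,560),interpolation=2)
cv2.imwrite('pics/s1.png',a);cv2.imwrite('pics/t1.png',T['frame'])"
```

```text
t 1.9 pos [ 0.4977 -0.195   0.1484] yaw 115.73 tilt [-2.8e-03 -7.0e-04 -1.0e+00] F [-1.2 -0.2  0.7] M [0.01 0.02 0.01] w 0.085 q [ 34.1  28.8 -23.6 119.7  19.6  35.4  22.7]
shift mm [-0.6  1.4 98.4] turn rad -0.0013
```

View pics/s1.png

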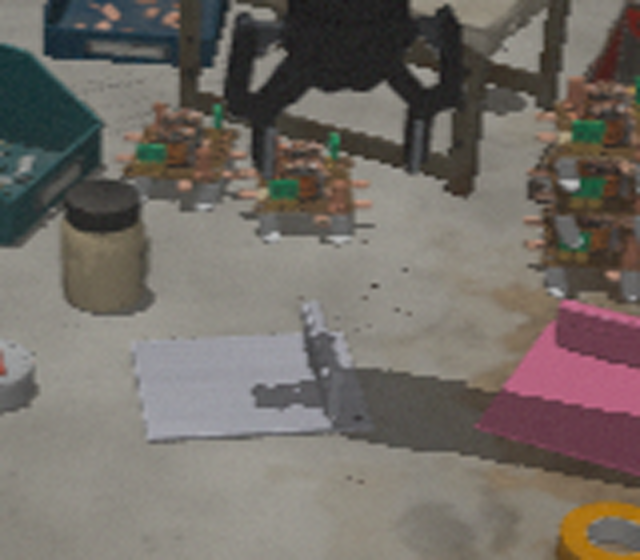

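View pics/t1.png

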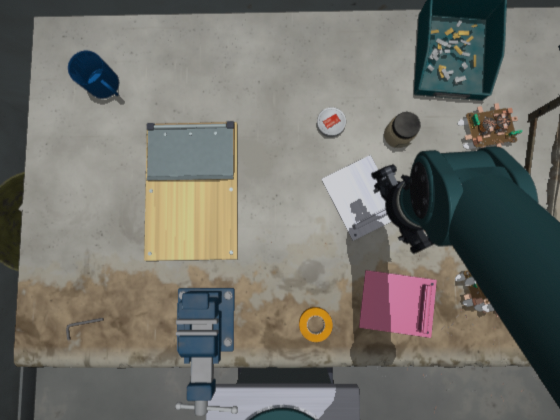

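The gripper is above the seam, with the jaws along the strip's x axis. The jar (side view crop ~(103,245)) and the pink decoy are both clear. Next I descend.

Request:
drive_tool(
  series="-1 1 40 0 -1; -1 1 80 0 -1; -1 1 110 0 -1; -1 1 130 0 -1; -1 1 138 0 -1",
)

```text
time: 2.5
position: [0.4996, -0.1992, 0.0114]
orientation: [[-0.429, 0.903, -0.0], [0.903, 0.429, -0.004], [-0.003, -0.002, -1.0]]
contact_force: [-0.9, 0.1, 1.0]
grip_width: 0.0858
```

```bash
python3 -c "
from h import *
go(.499,-.195,.010,115.8)
S=robot.capture('side');T=robot.capture('top')
a=cv2.resize(S['frame'][120:230,260:370],(600,600),interpolation=2)
cv2.imwrite('pics/s2.png',a)"
```

```text
t 2.5 pos [ 0.4996 -0.1992  0.0114] yaw 115.42 tilt [-4.0e-04 -3.6e-03 -1.0e+00] F [-0.9  0.1  1. ] M [ 0.04 -0.   -0.03] w 0.0858 q [ 26.6  41.3 -13.4 122.8  28.9  18.9  14.2]
shift mm [4.  1.3 1.4] turn rad -0.0067
```

View pics/s2.png

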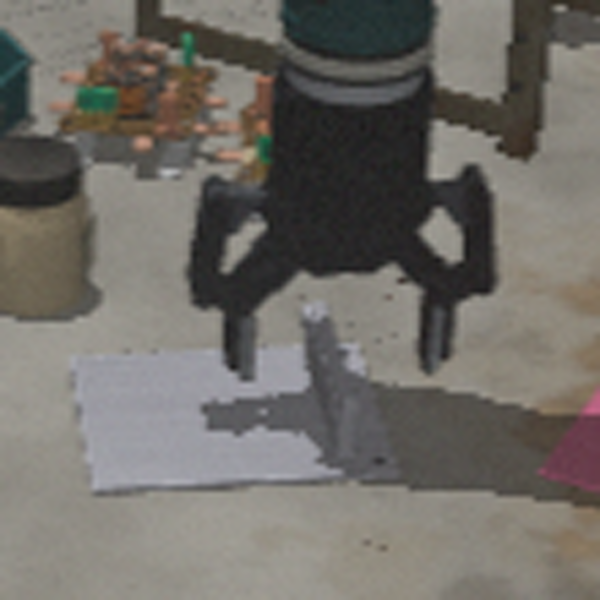

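Request:
drive_tool(
  series="4 1 1 -0.007 0; 4 1 1 -0.007 1; 4 1 1 -0.007 1; 4 1 1 -0.007 1; 4 1 1 -0.007 1",
  grip_force=90,
)

```text
time: 3.1
position: [0.4995, -0.1948, 0.0116]
orientation: [[-0.436, 0.9, 0.001], [0.9, 0.436, -0.004], [-0.004, -0.0, -1.0]]
contact_force: [-0.6, -0.4, -0.2]
grip_width: 0.0117
```

Request:
drive_tool(
  series="0 0 0 0 1; 0 0 0 0 1; 0 0 0 0 1; 0 0 0 0 1; 0 0 0 0 1",
)

```text
time: 3.6
position: [0.4996, -0.1947, 0.0119]
orientation: [[-0.436, 0.9, 0.001], [0.9, 0.436, -0.004], [-0.004, -0.0, -1.0]]
contact_force: [-0.3, 1.0, 5.8]
grip_width: 0.0088
```

```bash
python3 -c "
from h import *
go(.499,-.195,.075,115.8)
S=robot.capture('side');T=robot.capture('top')
a=cv2.resize(S['frame'][120:230,260:370],(600,600),interpolation=2)
cv2.imwrite('pics/s3.png',a)"
```

```text
t 3.6 pos [ 0.4996 -0.1947  0.0119] yaw 115.87 tilt [ 0.0014 -0.0038 -1.    ] F [-0.3  1.   5.8] M [ 0.16  0.16 -0.04] w 0.0088 q [ 26.1  41.1 -13.4 123.   29.   18.7  14.1]
shift mm [ -0.3  -0.7 -63.1] turn rad 0.0012
```

View pics/s3.png

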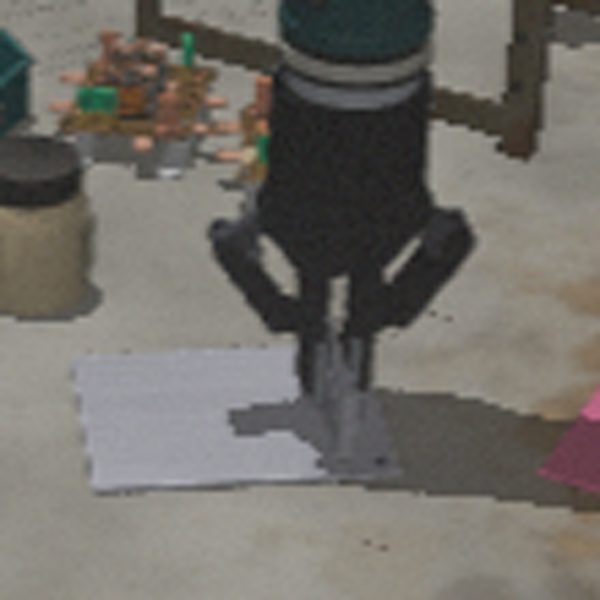

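Request:
drive_tool(
  series="0 0 -10 0 1; 0 0 -25 0 1; 0 0 -45 0 1; 0 0 -63 0 1; 0 0 -70 0 1",
)

```text
time: 4.2
position: [0.4998, -0.1948, 0.0833]
orientation: [[-0.436, 0.9, 0.003], [0.9, 0.436, -0.004], [-0.005, 0.001, -1.0]]
contact_force: [0.4, -0.4, -2.0]
grip_width: 0.0084
```

```bash
python3 -c "
from h import *
go(.442,.1935,.082,90.45)
S=robot.capture('side');T=robot.capture('top')
a=cv2.resize(S['frame'][120:230,260:370],(600,600),interpolation=2)
cv2.imwrite('pics/s4.png',a)"
```

```text
t 4.2 pos [ 0.4998 -0.1948  0.0833] yaw 115.84 tilt [ 0.003  -0.0043 -1.    ] F [ 0.4 -0.4 -2. ] M [ 0.02  0.08 -0.  ] w 0.0084 q [ 30.7  34.4 -19.5 121.8  24.8  27.3  17.9]
shift mm [374.7 117.2  -0.6] turn rad 0.4432
```

View pics/s4.png

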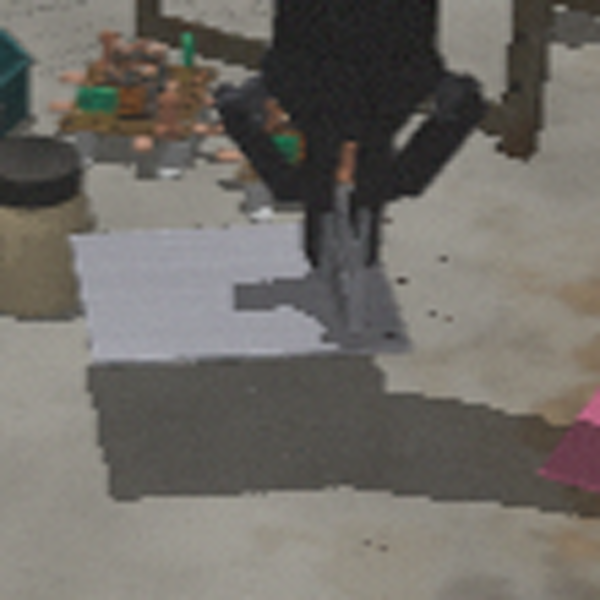

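The strip lifted level in the grip and is clear of the jar. I carry it over now.

Request:
drive_tool(
  series="30 9 0 0.02 1; 70 22 0 0.06 1; 112 35 0 0.12 1; 154 48 0 0.18 1; 196 61 0 0.24 1",
)

```text
time: 4.8
position: [0.4682, 0.0095, 0.0808]
orientation: [[-0.206, 0.978, 0.001], [0.978, 0.206, -0.004], [-0.005, 0.0, -1.0]]
contact_force: [0.5, 0.2, -3.5]
grip_width: 0.0082
```

```bash
python3 -c "
from h import *
go(.442,.1935,.082,90.45)"
```

```text
t 4.8 pos [0.4682 0.0095 0.0808] yaw 101.92 tilt [ 0.0011 -0.0044 -1.    ] F [ 0.5  0.2 -3.5] M [ 0.05  0.05 -0.01] w 0.0082 q [  2.1  31.1 -11.9 130.4  18.9  20.  -14. ]
shift mm [185.4  12.4  -2. ] turn rad 0.2001
```

Request:
drive_tool(
  series="42 3 0 0.06 1; 84 6 -2 0.12 1; 126 9 -2 0.17 1; 165 11 -2 0.2 1; 185 12 -2 0.2 1",
)

```text
time: 5.3
position: [0.4406, 0.1976, 0.0813]
orientation: [[-0.013, 1.0, 0.001], [1.0, 0.013, -0.003], [-0.003, 0.001, -1.0]]
contact_force: [0.4, -0.5, -2.7]
grip_width: 0.0084
```

Request:
drive_tool(
  series="0 0 0 0 1; 0 0 0 0 1; 0 0 0 0 1",
)

```text
time: 5.6
position: [0.4402, 0.1956, 0.0807]
orientation: [[-0.011, 1.0, -0.001], [1.0, 0.011, -0.005], [-0.005, -0.001, -1.0]]
contact_force: [-0.5, -0.5, -2.6]
grip_width: 0.0082
```

```bash
python3 -c "
from h import *
go(.442,.1935,.040,90.45)
S=robot.capture('side');T=robot.capture('top')
cv2.imwrite('pics/s5.png',cv2.resize(S['frame'][200:340,150:350],(800,560),interpolation=2))
cv2.imwrite('pics/t5.png',cv2.resize(T['frame'][110:300,120:270],(474,600),interpolation=2))"
```

```text
t 5.6 pos [0.4402 0.1956 0.0807] yaw 90.64 tilt [-8.0e-04 -4.7e-03 -1.0e+00] F [-0.5 -0.5 -2.6] M [-0.01  0.11  0.01] w 0.0082 q [-24.4  31.4  -6.7 128.8  10.7  20.4 -39.6]
shift mm [-1.9  1.8 40.7] turn rad 0.0034
```

View pics/s5.png

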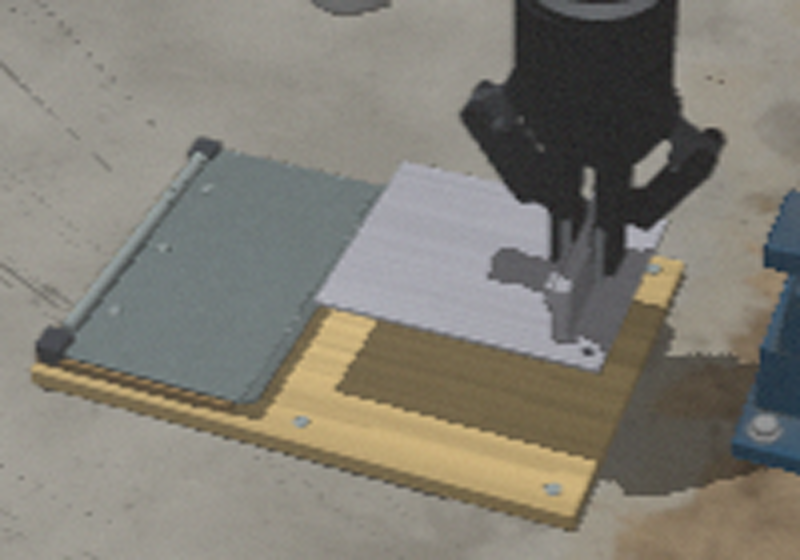

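View pics/t5.png

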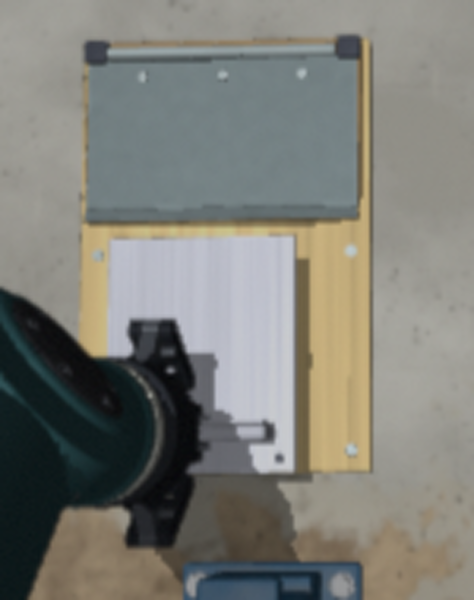

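The strip is over the bare deck, square to it and just in front of the lap edge (top crop: strip front at row 237, lap edge at row ~215). Next I lower it.

Request:
drive_tool(
  series="-1 2 12 0.003 1; -2 2 25 0.003 1; -2 2 38 0.003 1; -2 2 47 0.003 1; -2 2 51 0.003 1",
)

```text
time: 6.2
position: [0.4424, 0.1923, 0.0287]
orientation: [[-0.006, 1.0, -0.002], [1.0, 0.006, -0.005], [-0.005, -0.002, -1.0]]
contact_force: [-0.2, 0.8, -2.5]
grip_width: 0.0082
```

Request:
drive_tool(
  series="0 0 0 0 1; 0 0 2 0 1; 0 0 3 0 1; 0 0 3 0 1",
)

```text
time: 6.6
position: [0.4426, 0.1923, 0.0259]
orientation: [[-0.006, 1.0, -0.001], [1.0, 0.006, -0.005], [-0.005, -0.001, -1.0]]
contact_force: [0.2, 0.1, -2.8]
grip_width: 0.0085
```

```bash
python3 -c "
from h import *
go(.442,.1935,.024,90.45)
S=robot.capture('side');T=robot.capture('top')
cv2.imwrite('pics/s6.png',cv2.resize(S['frame'][220:330,150:330],(792,484),interpolation=2))
cv2.imwrite('pics/t6.png',cv2.resize(T['frame'][110:275,130:250],(436,600),interpolation=2))"
```

```text
t 6.6 pos [0.4426 0.1923 0.0259] yaw 90.34 tilt [-0.0011 -0.0051 -1.    ] F [ 0.2  0.1 -2.8] M [ 0.03  0.06 -0.01] w 0.0085 q [-25.9  37.6  -4.2 129.7  12.2  13.2 -40.7]
shift mm [ 1.2 -0.5  1.9] turn rad -0.0019
```

View pics/s6.png

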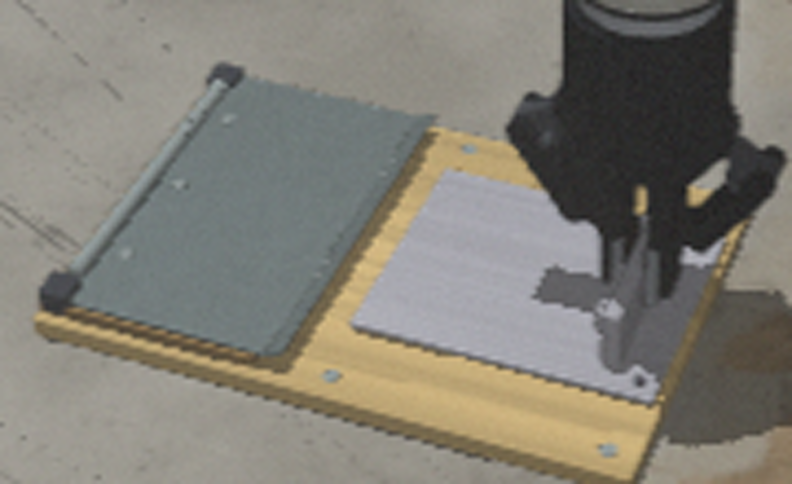

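View pics/t6.png

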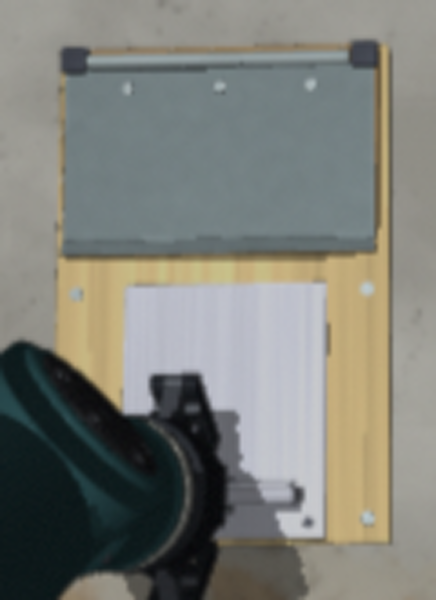

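Request:
drive_tool(
  series="1 0 0.5 0 1; 1 0 1 0 1; 1 0 1.5 0 1; 1 0 2 0 1; 1 0 2 0 1",
)

```text
time: 7.2
position: [0.4425, 0.1934, 0.024]
orientation: [[-0.006, 1.0, -0.001], [1.0, 0.006, -0.005], [-0.005, -0.001, -1.0]]
contact_force: [-0.9, -0.1, -1.5]
grip_width: 0.0086
```

Request:
drive_tool(
  series="0 0 0 0 1; 0 0 0 0 1",
)

```text
time: 7.4
position: [0.4425, 0.1933, 0.024]
orientation: [[-0.006, 1.0, -0.001], [1.0, 0.006, -0.005], [-0.005, -0.001, -1.0]]
contact_force: [-0.2, -1.0, -1.8]
grip_width: 0.0085
```

Request:
drive_tool(
  series="0 5 0 0 1; 0 11 0 0 1; 0 18 0 0 1; 0 25 0 0 1; 0 30 0 0 1",
)

```text
time: 7.9
position: [0.4739, 0.1936, 0.024]
orientation: [[-0.005, 1.0, -0.0], [1.0, 0.005, -0.005], [-0.005, -0.0, -1.0]]
contact_force: [0.1, 0.1, -1.0]
grip_width: 0.0084
```

```bash
python3 -c "
from h import *
go(.442,.1935,.024,90.45)
S=robot.capture('side');T=robot.capture('top')
cv2.imwrite('pics/s7.png',cv2.resize(S['frame'][220:330,150:330],(792,484),interpolation=2))
cv2.imwrite('pics/t7.png',cv2.resize(T['frame'][110:275,130:250],(436,600),interpolation=2))"
```

```text
t 7.9 pos [0.4739 0.1936 0.024 ] yaw 90.31 tilt [-0.     -0.0046 -1.    ] F [ 0.1  0.1 -1. ] M [0.08 0.06 0.02] w 0.0084 q [-23.8  38.7  -5.  126.1  12.4  15.8 -39.3]
shift mm [  0.1 -31.9  -0. ] turn rad -0.0025
```

View pics/s7.png

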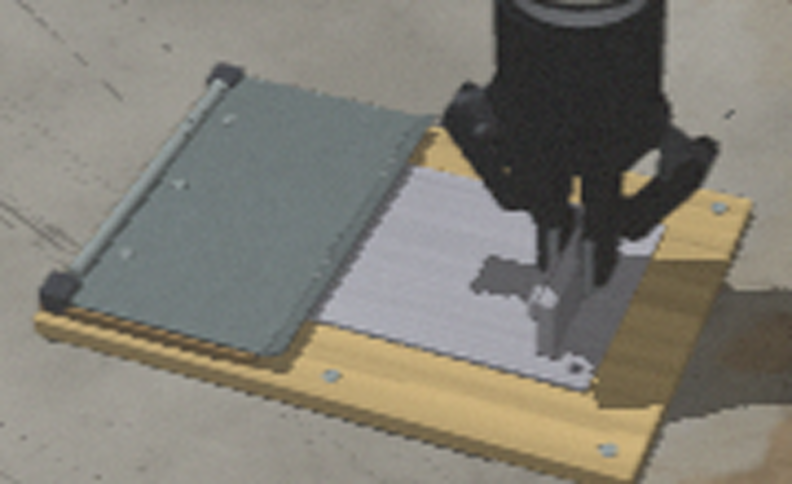

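View pics/t7.png

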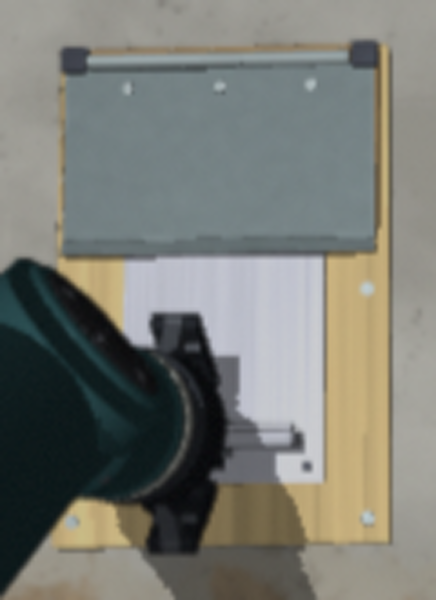

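The front edge has slid under the lap plate, and the lap's front edge has not moved (top crop row ~253). The strip is centred. I go on slowly and feel for the stop.

Request:
drive_tool(
  series="0 4 0 0 1; 0 8 0 0 1; 0 12 0 0 1; 0 15 0 0 1; 0 18 0 0 1",
)

```text
time: 8.5
position: [0.4923, 0.1937, 0.024]
orientation: [[-0.005, 1.0, 0.0], [1.0, 0.005, -0.004], [-0.004, 0.0, -1.0]]
contact_force: [-0.5, 0.1, -2.7]
grip_width: 0.0085
```

Request:
drive_tool(
  series="0 1 0 0 1; 0 2 0 0 1; 0 3 0 0 1; 0 4 0 0 1",
)

```text
time: 8.9
position: [0.4962, 0.1937, 0.0239]
orientation: [[-0.005, 1.0, 0.0], [1.0, 0.005, -0.004], [-0.004, 0.0, -1.0]]
contact_force: [0.3, -0.6, -1.7]
grip_width: 0.0083
```

Request:
drive_tool(
  series="0 1 0 0 1; 0 2 0 0 1; 0 3 0 0 1; 0 3 0 0 1",
)

```text
time: 9.3
position: [0.4995, 0.1937, 0.024]
orientation: [[-0.005, 1.0, 0.0], [1.0, 0.005, -0.004], [-0.004, 0.0, -1.0]]
contact_force: [-0.4, 0.3, -2.5]
grip_width: 0.0086
```

Request:
drive_tool(
  series="0 1 0 0 1; 0 2 0 0 1; 0 3 0 0 1; 0 3 0 0 1",
)

```text
time: 9.7
position: [0.5027, 0.1937, 0.0239]
orientation: [[-0.005, 1.0, 0.001], [1.0, 0.005, -0.004], [-0.004, 0.001, -1.0]]
contact_force: [0.2, 0.5, -0.8]
grip_width: 0.0086
```

Request:
drive_tool(
  series="0 1 0 0 1; 0 2 0 0 1; 0 3 0 0 1; 0 3 0 0 1",
)

```text
time: 10.1
position: [0.506, 0.1938, 0.0239]
orientation: [[-0.005, 1.0, 0.001], [1.0, 0.005, -0.004], [-0.004, 0.001, -1.0]]
contact_force: [0.2, -0.9, -3.2]
grip_width: 0.0086
```

Request:
drive_tool(
  series="0 1 0 0 1; 0 2 0 0 1; 0 3 0 0 1; 0 3 0 0 1",
)

```text
time: 10.5
position: [0.5085, 0.1936, 0.0239]
orientation: [[-0.005, 1.0, 0.0], [1.0, 0.005, -0.005], [-0.005, -0.0, -1.0]]
contact_force: [-1.0, 0.1, -0.7]
grip_width: 0.0082
```

Request:
drive_tool(
  series="0 1 0 0 1; 0 2 0 0 1; 0 2 0 0 1",
)

```text
time: 10.8
position: [0.5087, 0.1935, 0.0239]
orientation: [[-0.006, 1.0, -0.003], [1.0, 0.006, -0.006], [-0.006, -0.003, -1.0]]
contact_force: [-3.4, -0.8, 2.8]
grip_width: 0.0082
```

```bash
python3 -c "
from h import *
go(.51,.1935,.024,90.45)
"
```

```text
t 10.8 pos [0.5087 0.1935 0.0239] yaw 90.32 tilt [-0.003  -0.0057 -1.    ] F [-3.4 -0.8  2.8] M [0.13 0.87 0.1 ] w 0.0082 q [-21.4  39.8  -6.  121.9  12.4  19.2 -37.4]
shift mm [ 0.   1.3 -0.1] turn rad -0.0023
```

The stop is felt at TCP x ≈ 0.5087 (Fx −3.4 N, motion stalled), which puts the strip front at board x ≈ 62 mm, within the expected range. I push it in gradually.

Request:
drive_tool(
  series="0 2 0 0 1; 0 3 0 0 1; 0 4 0 0 1; 0 5 0 0 1; 0 5 0 0 1",
)

```text
time: 11.3
position: [0.51, 0.1932, 0.0239]
orientation: [[-0.007, 1.0, -0.009], [1.0, 0.007, -0.008], [-0.008, -0.009, -1.0]]
contact_force: [-8.4, -0.4, 6.3]
grip_width: 0.0081
```

```bash
python3 -c "
from h import *
go(.51,.1935,.024,90.45)
"
```

```text
t 11.3 pos [0.51   0.1932 0.0239] yaw 90.41 tilt [-0.0088 -0.0076 -0.9999] F [-8.4 -0.4  6.3] M [0.2  1.24 0.03] w 0.0081 q [-21.1  39.9  -6.2 121.5  12.4  19.9 -37.2]
shift mm [ 0.3 -0.  -0.1] turn rad -0.0007
```

Request:
drive_tool(
  series="0 4 0 0 1; 0 6 0 0 1; 0 8 0 0 1; 0 9 0 0 1; 0 9 0 0 1",
)

```text
time: 11.8
position: [0.5128, 0.1929, 0.0239]
orientation: [[-0.01, 1.0, -0.019], [1.0, 0.01, -0.011], [-0.01, -0.019, -1.0]]
contact_force: [-13.9, 0.2, 11.6]
grip_width: 0.0086
```

```bash
python3 -c "
from h import *
go(.51,.1935,.024,90.45)
S=robot.capture('side');T=robot.capture('top')
cv2.imwrite('pics/s8.png',cv2.resize(S['frame'][220:330,150:330],(792,484),interpolation=2))
cv2.imwrite('pics/t8.png',cv2.resize(T['frame'][110:275,130:250],(436,600),interpolation=2))"
```

```text
t 11.8 pos [0.5128 0.1929 0.0239] yaw 90.56 tilt [-0.0185 -0.0105 -0.9998] F [-13.9   0.2  11.6] M [0.37 1.7  0.06] w 0.0086 q [-20.6  40.1  -6.7 120.7  12.3  21.  -36.7]
shift mm [ 0.6 -2.8 -0. ] turn rad 0.0019
```

View pics/s8.png

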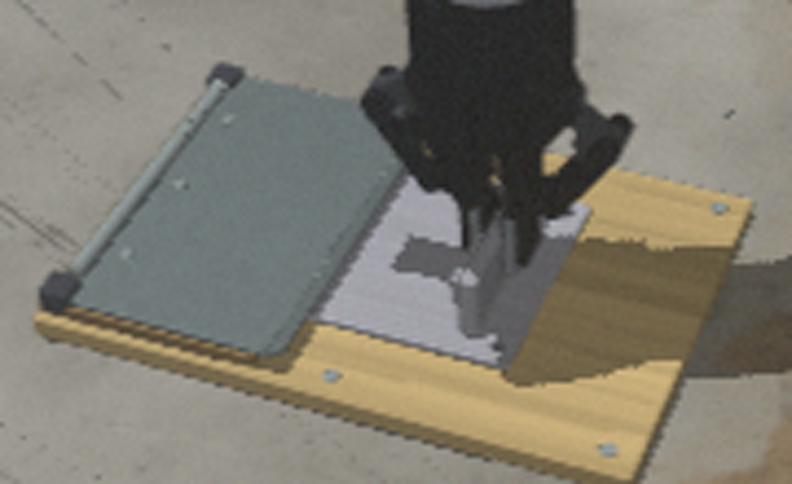

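View pics/t8.png

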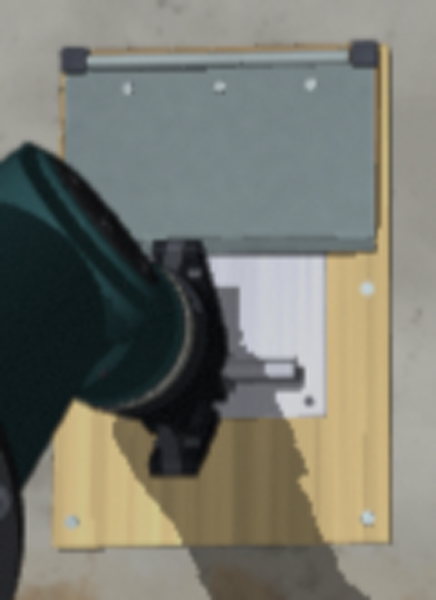

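The stop is in about 4 mm, the lap is still closed (its front edge has not moved in either view), and the strip is square. Next I press down while keeping the push.

Request:
drive_tool(
  series="0 6 1 0 1; 0 6 2 0 1; 0 6 3 0 1; 0 6 4 0 1; 0 6 4 0 1",
)

```text
time: 12.4
position: [0.5127, 0.1928, 0.0236]
orientation: [[-0.011, 1.0, -0.027], [1.0, 0.011, -0.014], [-0.014, -0.027, -1.0]]
contact_force: [-18.6, -1.5, 41.9]
grip_width: 0.0084
```

```bash
python3 -c "
from h import *
go(.51,.1935,.024,90.45)
S=robot.capture('side');S=robot.capture('side');S=robot.capture('side')
go(.51,.1935,.024,90.45)
"
```

```text
t 12.4 pos [0.5127 0.1928 0.0236] yaw 90.65 tilt [-0.0269 -0.0139 -0.9995] F [-18.6  -1.5  41.9] M [-0.15  2.97 -0.08] w 0.0084 q [-20.4  40.3  -6.9 120.4  12.2  21.7 -36.5]
shift mm [ 0.7 -2.7 -0.3] turn rad 0.0035
t 12.55 pos [0.5128 0.1929 0.0237] yaw 90.66 tilt [-0.0268 -0.0138 -0.9995] F [-18.4  -2.3  42.5] M [-0.2   2.99 -0.05] w 0.0083 q [-20.4  40.3  -6.9 120.4  12.2  21.7 -36.5]
shift mm [ 0.7 -2.8 -0.3] turn rad 0.0036
```

Request:
drive_tool(
  series="0 5 2 0 1; 0 5 1.5 0 1; 0 5 1 0 1; 0 5 1 0 1; 0 5 1 0 1",
)

```text
time: 13.05
position: [0.5126, 0.1928, 0.0237]
orientation: [[-0.013, 0.999, -0.034], [1.0, 0.012, -0.016], [-0.016, -0.034, -0.999]]
contact_force: [-14.5, -0.7, 17.6]
grip_width: 0.0083
```

```bash
python3 -c "
from h import *
go(.51,.1935,.024,90.45)
S=robot.capture('side');T=robot.capture('top');S=robot.capture('side')
go(.51,.1935,.024,90.45)
cv2.imwrite('pics/s9.png',cv2.resize(S['frame'][230:310,190:300],(792,576),interpolation=2))
cv2.imwrite('pics/t9.png',cv2.resize(T['frame'][110:275,130:250],(436,600),interpolation=2))"
```

```text
t 13.05 pos [0.5126 0.1928 0.0237] yaw 90.73 tilt [-0.0341 -0.016  -0.9993] F [-14.5  -0.7  17.6] M [ 0.12  1.53 -0.07] w 0.0083 q [-20.2  40.3  -7.1 120.1  12.1  22.4 -36.3]
shift mm [ 0.7 -2.6 -0.2] turn rad 0.0049
t 13.2 pos [0.5127 0.1928 0.0237] yaw 90.73 tilt [-0.034  -0.016  -0.9993] F [-14.1  -0.4  17.7] M [ 0.1   1.48 -0.1 ] w 0.0083 q [-20.2  40.3  -7.1 120.1  12.1  22.4 -36.3]
shift mm [ 0.7 -2.7 -0.2] turn rad 0.005
```

View pics/s9.png

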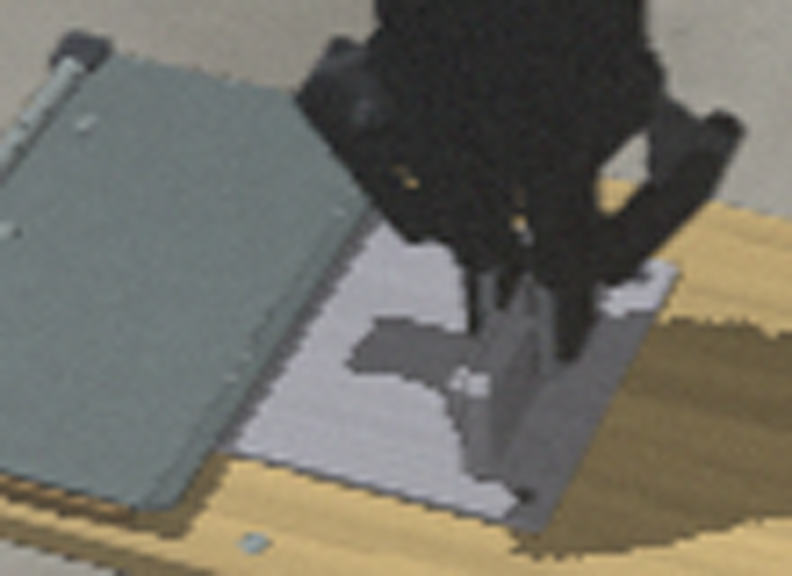

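View pics/t9.png

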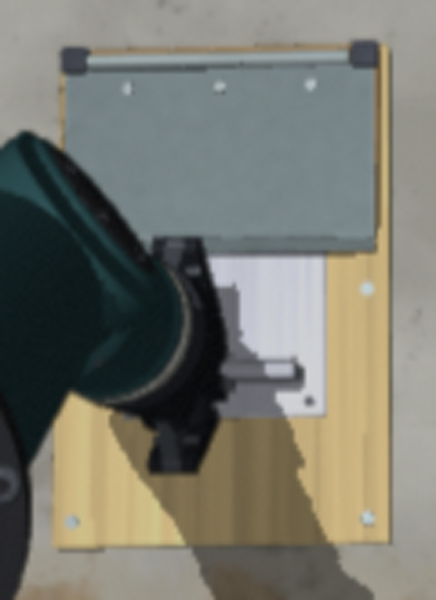

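```bash
python3 -c "
from h import *
S=robot.capture('side');T=robot.capture('top')
a=S['frame']
cv2.imwrite('pics/s10.png',cv2.resize(a[280:310,215:295],(800,300),interpolation=2))
cv2.imwrite('pics/t10.png',cv2.resize(T['frame'][175:230,180:225],(490,600),interpolation=2))
b=np.array([.572,.1935,0]);R=Rz(np.radians(.45));
for th in (0,.02,.034):
  for nm,L in (('rearL',(-.15,.06,.004)),('rearR',(-.15,-.06,.004)),('midL',(-.075,.06,.004)),('rearLbot',(-.15,.06,0))):
    c,s=np.cos(th),np.sin(th); x,y,z=L
    P=np.array([x*c+z*s,y,-x*s+z*c])+[.0657,0,.012]
    W=b+R@P
    print(th,nm,((proj(S,W)[0]-[215,280]+.5)*10-.5).round(0),((proj(T,W)[0]-[180,175]+.5)*10.9-.5).round(0))
"
```

```text
0 rearL [489. 231.] [-187.  545.]
0 rearR [ 684. -136.] [424. 537.]
0 midL [150. 142.] [-180.  166.]
0 rearLbot [490. 245.] [-180.  547.]
0.02 rearL [489. 220.] [-191.  544.]
0.02 rearR [ 684. -146.] [421. 535.]
0.02 midL [149. 137.] [-182.  165.]
0.02 rearLbot [489. 235.] [-185.  546.]
0.034 rearL [488. 213.] [-194.  543.]
0.034 rearR [ 683. -154.] [419. 534.]
0.034 midL [149. 133.] [-184.  164.]
0.034 rearLbot [489. 227.] [-188.  545.]
```

View pics/s10.png

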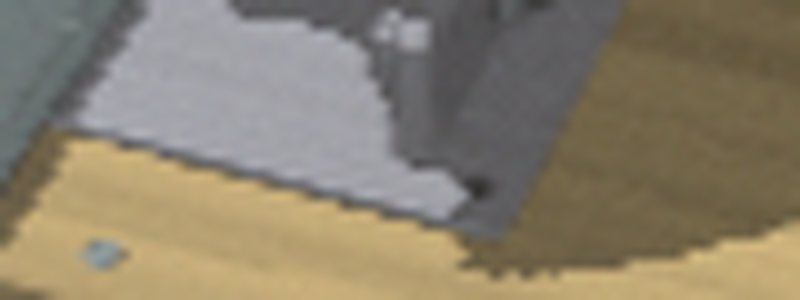

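View pics/t10.png

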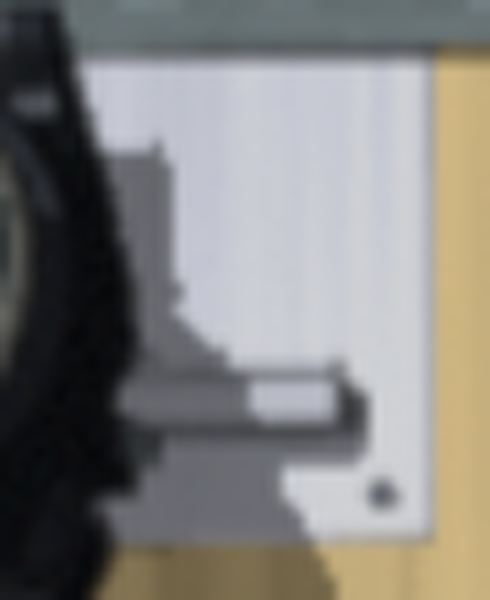

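The strip lies flat: its near edge slope is 0.267, against a predicted 0.263 flat and 0.236 tilted. The rear right corner is within about 1 mm of the prediction, the lap is closed, and the forces are steady. I do a last stability check and hand in.

```bash
python3 -c "
from h import *
for i in range(6): T=robot.capture('top')
go(.51,.1935,.024,90.45)
cv2.imwrite('pics/t11.png',T['frame'])
print(robot.sign_off())"
```

```text
t 13.6 pos [0.5127 0.1928 0.0238] yaw 90.73 tilt [-0.034  -0.016  -0.9993] F [-14.   -0.5  18. ] M [ 0.19  1.49 -0.09] w 0.0081 q [-20.2  40.3  -7.1 120.1  12.1  22.4 -36.3]
shift mm [ 0.7 -2.7 -0.2] turn rad 0.0049
the job is handed in; nothing more can be done
None
```

The strip is tucked under the lap plate against the sprung stop, and I handed the job in at about 13.6 s with the strip still gripped, pushed and pressed down. No verdict was reported, so what follows is from my own checks.

- **Stop:** I felt it at tool x ≈ 0.5087 m, with the strip's front about 62 mm along the board. I then pushed about 4 mm further. That figure comes from tool position and force, because the stop itself is out of sight.
- **Push and press:** the last readings were steady, with about 14 N against the push and about 18 N pressing down.
- **Strip position:** it looks flat on the deck, square to within about 0.01 rad, and about 1 mm off the middle line.
- **Lap plate and bystanders:** the lap plate looked closed in the pictures throughout. The arm's path stayed clear of the jar and the tin, but I did not measure them again at the end.

**Disagreements and brief excess:**
- **Tool tilt:** the tool itself ended tilted about 0.037 rad from repeated pushing. In the images the strip still lay flat, and the tool height at the seam agreed.
- **Over-press:** pressing reached 42 N through the fingers for about 0.2 s before I eased it back.

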